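# Nudge a lining block home in the drilling jig

## Robot

A 6-joint arm with a two-finger parallel gripper is mounted at the origin on a cart in front of the work surface, level with it; the furniture and walls round the work are solid. World frame = base frame: x ahead of the robot, y to its left, z up, the work surface at z = 0. Lengths are in m, angles in degrees, forces in N, time in s.
With the tool pointing down it reaches from about 0.4 to 0.825 m from the base axis. Payload 7 kg.
Tool frame: the origin (TCP) lies at the very end of the fingers, on their centre line; the grasp point (between the pads) lies 19 mm behind it (ctrl.grip_point_offset is the distance from the TCP to the grasp point, in m); x points along the fingers, z is the direction in which the jaws open and shut, and the axes are right-handed (so a half turn about x gives the same grasp; the last joint's range is limited). The gripper opens to 88 mm and grips with 3 to 60 N. Pads are 19 mm wide; open, the fingers measure 130 mm over their backs; the gripper's body (78 mm by 193 mm) begins 47 mm behind the grasp point.
Start: joints at [-57.978, 20.546, 0.682, 0, -70.136, -16.507], TCP at [0.181, -0.65, 0.227] pointing down, gripper open.
Joint ranges: [-176.03, 176.03], [-82.01, 121.73], [-58.28, 71.71], [-173.87, 95.51], [-174.79, -0.11], [-173.66, 173.66]. Speed limits (degrees/s): [136.94, 136.94, 172.46, 180, 180, 180].

## Interface

Orientations are given as [roll, pitch, yaw] about the fixed x, y, z axes, in that order (R = Rz(yaw) Ry(pitch) Rx(roll)).
In Python, from plant import get_obs, snapshot, calibration, close_job, ctrl gives the robot as it stands.
- The arm moves only by the tool move_arm, never from a script. Its argument "commands" is a list that holds one entry, the list of rows, each a list of 4 numbers: the shift along the tool's x, y, z in cm, then the turn about the tool's x in rad. In form: [[[dx, dy, dz, spin], ...]]. A call has 1 to 8 rows; each row shifts and turns the commanded pose from where the row before left it, along the tool's axes as they then stand; what a row does not reach is not made up. A row lasts 1/10 s, in which the tool goes at most 50 mm and 8.59 degrees, less where a joint would pass 70% of its speed; a pose out of reach is approached as far as the arm can. A call with a gripper value outside its range is refused whole. "jaw" is the finger opening in cm, from 0 to 8.76, set as the call begins (left out, the last holds). The fingers move at their own pace and stop on an object; the grip force is fixed at half the most. Time passes only in rows, so rows that do not move let the fingers close. It gives the time, the measured TCP pose, the force and the opening at its end, in the units of the state.
- get_obs(): the state, without advancing time (a new reading comes with each control period).
- snapshot(name): name is "side" or "top" or "wrist"; returns (picture, depth): 420x560x3 uint8, red, green, blue; 420x560 float32, m along the optical axis (not along the pixel's ray), 0 where there is no reading.
- calibration(name): a dict with "mtx" (3x3 intrinsics, pixels), "k1" (the pictures are not rectified: a ray, as slopes to the right and down, at radius r is drawn at 1 + k1 r^2 times it, then the intrinsics apply), "T" (4x4, takes a point from camera to world coordinates); the wrist camera has in their place "tool_from_camera" (4x4, takes a point from camera to tool coordinates, whose origin is the TCP and whose axes are the tool frame's). Camera axes: x right, y up, looking along -z (the intrinsics and any distortion apply to the point x, -y, -z); pixel columns grow to the right and rows downward; lengths in m; the calibration is good to about 2 mm. A picture is of the moment at which its call begins: read the wrist's pose just before it. calibration takes no time and is no camera call.
- close_job(): hands the job in, once; it reports no verdict.
The state is a dict: "clock": time; "joint_pos": joint angles; "qvel": joint speeds; "tau": joint torques, N m; "tool_pos": TCP position; "orientation": TCP orientation; "force": force on the tool from outside, world axes, zero at the start; "moment": the same for the moment, N m; "opening": finger opening in m.
Only numpy, scipy, OpenCV 4.12 (cv2) and the standard library are available. Lean on these libraries where they do the work, as an engineer would, in place of code of your own. Each camera call takes 0.05 s, during which the arm holds its last target. There are 200 camera calls.

## Task

Pick up the steel extension bar and, pushing with the end of the held bar, gently nudge the red-brown lining block along the drilling jig until it rests against the stop hidden under the cover. The stop is only lightly clamped, so feel for it and do not push it off its setting or touch the block with the gripper. Then lay the bar flat on the bench clear of the jig, and leave everything else where it is.

Things in the scene. Friction and masses are not known exactly. Their poses are not given: they have to be found in the camera images.
- jig: drilling jig fixed to bench, 200 mm long (x), 84 wide, 77 high at the bush on its roof. Origin: on the bench at the middle of its near, open end; x runs along the slide, in under the cover. Base plate 6 mm thick; two rails 28 mm apart from x = 25 to 200 mm, tops 22 mm above the bench. Far inside is a steel stop (its face: stop_face), unseen and not measured, set anywhere from x = 120 to 150 mm, its face square to x and 44 mm high
- lining_block: red-brown lining block, 100 mm long (x), 25 wide, 50 high, about 0.25 kg; origin under its centre. Stands loose between the jig's rails on the base plate (underside 6 mm above the bench), x along the jig's x, the +x end under the cover, the -x end sticking out. It slides with 1 to 4 N; the stop gives way at about 16 N, so a push that rises to 6 to 12 N and stays means home. Travel: 25 to 75 mm
- bar: plain steel half-inch extension bar, 141 mm long (x), 18 mm thick, 0.2 kg, lying on the bench along its own x. Origin: under its middle, on the underside (axis 9 mm above it). The square +x end face is 70 mm from the origin, the other end 60 to 70 mm
- bar_mid (a point): point on the bar's axis above its origin (9 mm above the bench when the bar lies flat)
- jig_mouth (a point): centre of the near, open end of the jig's grey sheet cover: on the slide's centre line, 60 mm along the jig's x, 31 mm above the bench. The cover runs from here to the far end, 48 mm wide, roof top 68 mm above the bench. When home, the block's near end still stands 10 to 40 mm out of it
- bearing: roller bearing, 42 mm across, 20 mm high; origin under its centre
- spring: coil spring standing upright, 39 mm across, 68 mm high; origin under its centre
- spare_block: another red-brown lining block, 100x25x54 mm, standing loose on the bench top; leave it
- pad: brake pad lying flat, 40x61x14 mm; leave it
- spanner: slim flat combination spanner, 159x18x8 mm; leave it
- marker: yellow and white paint marker, 121 mm long; leave it
There are look-alikes about, which are no part of the job. What is shaped like the bar but orange is not meant.

How it is judged (in metres and radians):
On the way, in this order (a step that is already met when the one before it is completed fails the run):
1. the bar is picked up off the bench (height (world z) of bar_mid above 0.025 m and contact force between the fingers and bar above 2 N), for 0.2 s.
2. the bar pushes the block, and the block is home against the stop (contact force between bar and lining_block above 1 N and x of stop_face in the frame of lining_block below 0.052 m and distance of stop_face from where it was at the start of the episode below 0.0025 m), for 0.05 s.
At the end, for the whole second after the job is handed in: the block's far end (50 mm from its origin) is within 2 mm of the face of the hidden stop, the stop is within 2.5 mm of where it was set, and the bar lies at rest flat on the bench, released, touching neither the jig nor the block (x of stop_face in the frame of lining_block below 0.052 m and distance of stop_face from where it was at the start of the episode below 0.0025 m and height (world z) of bar_mid below 0.013 m and angle between bar's own x axis and vertical between 1.47 and 1.67 rad and contact force between bar and jig below 0.1 N and contact force between bar and lining_block below 0.1 N and linear speed of bar below 0.02 m/s and linear speed of lining_block below 0.01 m/s).
It fails at once if the hidden stop is pushed more than 2.5 mm off its setting (distance of stop_face from where it was at the start of the episode above 0.0025 m).
It fails at once if the bar hits or presses the block with more than 25 N (contact force between bar and lining_block above 25 N).
It fails at once if the gripper or arm touches the lining block (contact force between any of the fingers, the arm and lining_block above 0.5 N).
It fails at once if a bystander is moved more than 15 mm (distance of any of bearing, spring, spare_block, pad, spanner, marker from where it was at the start of the episode above 0.015 m).
It also fails if it takes over 64 s, if anything falls off the work surface, if the arm or the gripper's body presses on something with over 40 N, if the wrist force passes 120 N, or if a joint passes its speed limit or range.

## Working session

There is one attempt and no reset: what is moved stays moved. The work goes in short steps, Python scripts to look and compute and a tool call to move; the robot and the scene stay as the last step left them, time stands still between calls to the robot, and variables do not carry over. Pictures are saved under pics/ and viewed, about 8 in all and at most 12, crops included, and the job is handed in when it is done.

Besides the shell and the picture viewer there is one more tool, called after ">>>" in YAML: its name, and indented under it one key for each argument. move_arm: Moves the arm, as the interface text tells. Its arguments: {"type":"object","properties":{"commands":{"type":"array"},"jaw":{"type":"number"}},"required":["commands"]}

```bash
mkdir -p pics; ls; cat > h.py <<'E'
import numpy as np, cv2
from plant import get_obs, snapshot, calibration, close_job, ctrl
from scipy.spatial.transform import Rotation as R
def Tcam(name,o=None):
    c=calibration(name)
    if 'T' in c: return c, np.array(c['T'])
    o=o or get_obs(); T=np.eye(4); T[:3,3]=o['tool_pos']; T[:3,:3]=R.from_euler('xyz',o['orientation'],degrees=True).as_matrix()
    return c, T@np.array(c['tool_from_camera'])
def ray(c,u,v):
    K=np.array(c['mtx']); d=np.array([(u-K[0,2])/K[0,0],(v-K[1,2])/K[1,1]]); s=d.copy()
    for _ in range(20): s=d/(1+c['k1']*(s@s))
    return np.array([s[0],-s[1],-1.])
def at_z(c,T,u,v,z):
    d=T[:3,:3]@ray(c,u,v); return T[:3,3]+d*(z-T[2,3])/d[2]
def at_d(c,T,u,v,dep): return T[:3,:3]@(ray(c,u,v)*dep)+T[:3,3]
def proj(c,T,p):
    q=T[:3,:3].T@(np.array(p)-T[:3,3]); s=np.array([q[0],-q[1]])/-q[2]; s=s*(1+c['k1']*(s@s)); K=np.array(c['mtx']); return K[0,0]*s[0]+K[0,2],K[1,1]*s[1]+K[1,2]
def save(name,fn):
    o=get_obs(); p,d=snapshot(name); cv2.imwrite('pics/'+fn+'.png',p[...,::-1]); np.savez('pics/'+fn,p=p,d=d,o=o)
    return p,d
E
python3 - <<'E'
from h import *
print(get_obs())
for n in('top','side'):
    save(n,n+'0'); c,T=Tcam(n); print(n,c['mtx'],c['k1'],T.round(3))
a=[cv2.imread(f'pics/{n}0.png') for n in('top','side')]
cv2.imwrite('pics/both.png',a[0])
E
```

```text
pics
{'clock': 0.0, 'joint_pos': array([-5.79794216e+01,  2.05904502e+01,  6.35592870e-01, -2.11751582e-02,
       -7.01378035e+01, -1.65069586e+01]), 'qvel': array([-0.08531441, -0.05338468,  0.07537879, -0.00308087, -0.05169437,
       -0.03885096]), 'tau': array([-1.21117257e-03, -5.82717526e+01,  2.93045640e+01,  6.99696332e+00,
        6.82184284e-03, -1.43486518e-04]), 'tool_pos': array([ 0.1803906 , -0.6499409 ,  0.22564432]), 'orientation': array([  4.38400828,  89.90522437, 109.89041753]), 'force': array([-0.84233143, -0.28844861, -1.17543103]), 'moment': array([ 0.00445535, -0.04750777, -0.03193184]), 'opening': 0.087258035168277}
top [[540.04169556   0.         274.43150388]
 [  0.         540.04169556 210.53790014]
 [  0.           0.           1.        ]] 0.011631400660873991 [[-0.026  0.984 -0.176  0.284]
 [-1.    -0.025  0.009 -0.039]
 [ 0.004  0.176  0.984  1.319]
 [ 0.     0.     0.     1.   ]]
side [[521.16823969   0.         276.36642149]
 [  0.         521.16823969 210.74375031]
 [  0.           0.           1.        ]] 0.026217529187720464 [[ 0.903  0.235 -0.359  0.01 ]
 [-0.429  0.511 -0.745 -1.054]
 [ 0.009  0.827  0.563  0.807]
 [ 0.     0.     0.     1.   ]]
```

View pics/top0.png

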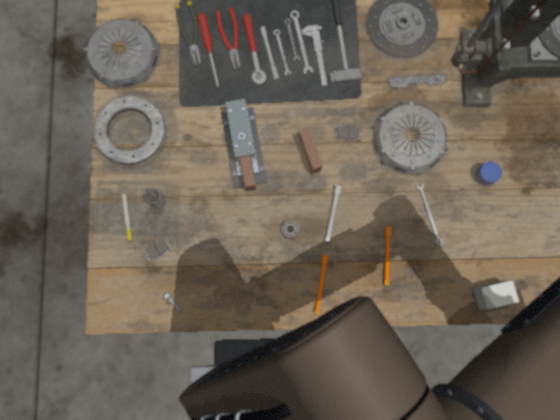

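View pics/side0.png

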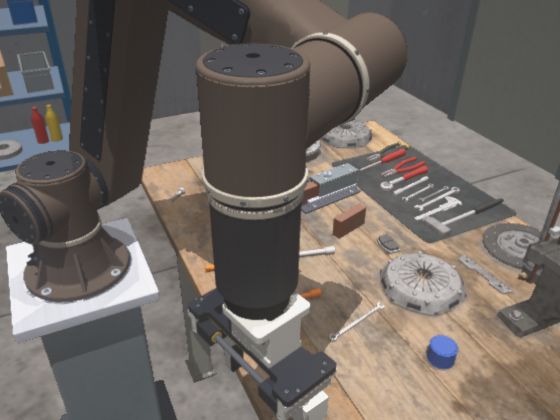

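The top view shows the jig at about (242,140), with the block sticking out near (248,172). The candidate steel bar runs from (337,187) to (329,240), and the orange look-alikes are at (321,285) and (388,256). I'll enlarge this area.

```bash
python3 - <<'E'
import cv2, numpy as np
a=cv2.imread('pics/top0.png')
b=a[90:245,205:360]; s=cv2.imread('pics/side0.png')[150:290,190:400]
b=cv2.resize(b,None,fx=5,fy=5,interpolation=cv2.INTER_CUBIC)[:600+175]
cv2.imwrite('pics/c1.png',cv2.resize(a[95:245,205:360],None,fx=4,fy=4,interpolation=cv2.INTER_CUBIC))
E
```

```text
(no output)
```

View pics/c1.png

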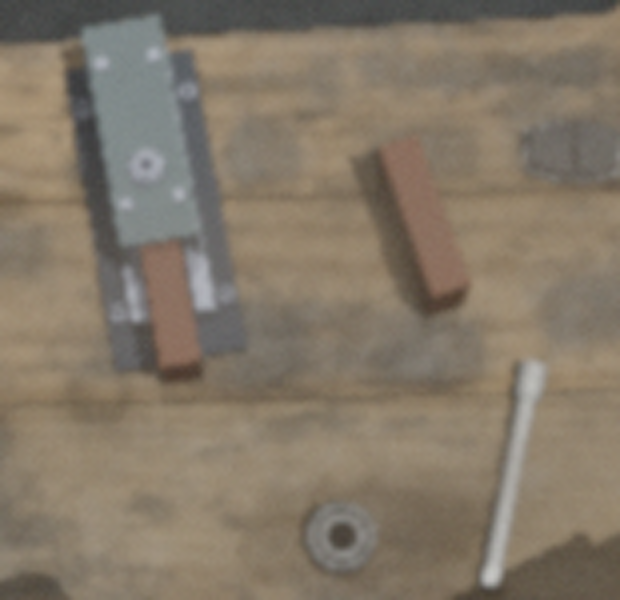

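The crop shows the steel bar with its thick head at (531,365) and its thin end at (491,580). The jig cover roof corners are at (82,28), (158,15), (198,235) and (122,245), and the block's near top edge is at about (161,368)–(200,360). Next I'll turn these into world positions.

```bash
python3 - <<'E'
from h import *
c,T=Tcam('top'); f=np.load('pics/top0.npz',allow_pickle=True); d=f['d']
P=lambda x,y,z:at_z(c,T,205+(x-1.5)/4,95+(y-1.5)/4,z)
def show(n,x,y,z):
    u,v=205+x/4,95+y/4; dd=d[int(v),int(u)]
    print(n,P(x,y,z).round(4), at_d(c,T,u,v,dd).round(4))
for x,y in((82,28),(158,15),(198,235),(122,245)): show('roof',x,y,.068)
for x,y in((115,372),(243,350),(193,52),(67,68)): show('base',x,y,.006)
for x,y in((143,244),(183,240),(161,366),(200,360)): show('block',x,y,.056)
show('headend',532,362,.014);show('tail',490,584,.009);show('mid',511,475,.012)
show('bearing',342,536,.02);show('spare',448,295,.054)
for x in range(440,585,8):
  pass
# profile across bar
for yy in range(180,246,4):
  print(yy,[round(float(at_d(c,T,u,yy,d[yy,u])[2])*1000) for u in range(322,344)])
E
```

```text
roof [0.78   0.0628 0.068 ] [0.8039 0.067  0.005 ]
roof [0.7872 0.0164 0.068 ] [0.811  0.0182 0.0062]
roof [ 0.6477 -0.0053  0.068 ] [ 0.6477 -0.0061  0.0648]
roof [0.6426 0.0403 0.068 ] [0.6418 0.0394 0.0676]
base [0.5788 0.0496 0.006 ] [ 0.5805  0.0495 -0.0061]
base [ 0.5909 -0.0302  0.006 ] [ 0.5901 -0.0311  0.0051]
base [ 0.7867 -0.0028  0.006 ] [ 7.88e-01 -3.50e-03 -1.00e-04]
base [0.7779 0.0777 0.006 ] [0.7756 0.0765 0.0095]
block [0.6463 0.0283 0.056 ] [0.6457 0.0275 0.055 ]
block [0.6483 0.0041 0.056 ] [0.662  0.005  0.0047]
block [0.5706 0.0187 0.056 ] [0.5693 0.0177 0.0575]
block [ 0.5737 -0.0047  0.056 ] [ 0.5744 -0.0054  0.0489]
headend [ 0.5769 -0.2089  0.014 ] [ 0.5741 -0.2087  0.0222]
tail [ 0.4401 -0.1775  0.009 ] [ 0.439  -0.1783  0.0102]
mid [ 0.5067 -0.193   0.012 ] [ 0.5057 -0.1939  0.0121]
bearing [ 0.4703 -0.0878  0.02  ] [ 0.4708 -0.089   0.0105]
spare [ 0.6106 -0.155   0.054 ] [ 0.6102 -0.156   0.0518]
180 [4, 3, 3, 0, 4, 3, 1, 0, 1, 5, -1, 0, 1, -4, 4, -1, 4, 5, 2, 9, 0, -2]
184 [3, 8, 4, 0, 1, 8, -3, 1, 0, -2, 2, 1, 4, 4, 1, -1, 1319, 3, 0, 1, 6, 2]
188 [3, 
[... 494 characters left out ...]
-1, 0, 0, 1, 1, 0, 17, 15, 19, 14, 1, 4, 6, 1, -1, 4, 3, 7, 3]
216 [2, 6, 7, 7, 1, 4, 3, -5, 16, 14, 15, 13, 13, 3, 1, 2, 3, 1, -3, 0, 6, 6]
220 [-2, -3, -1, 2, 5, 3, 5, 15, 16, 19, 14, 17, -2, 3, 1, 1, -1, -3, 3, 2, 0, 1]
224 [2, -1, 2, -1, 1, 2, 12, 16, 13, 15, 16, 2, 7, 2, 0, 2, 5, -3, 2, 0, -1, 0]
228 [1, 2, 2, -1, 0, 1, 13, 14, 19, 12, 0, 6, -3, 3, 3, 1, 2, -3, 3, 0, 1, -1]
232 [-4, 0, 1, 3, -3, 14, 19, 16, 16, 3, 1, 1, 0, 4, -1, 2, 1, -2, -1, -2, 5, 3]
236 [5, 0, -3, 7, 17, 16, 15, 15, 9, 0, -1, 4, 3, 1, 2, 3, 4, -3, 5, 0, 4, -1]
240 [3, -3, 2, 12, 18, 11, 16, 13, -1, 1, -1, 1, 4, 0, -2, 5, 2, 2, -1, 4, 2, 0]
244 [2, 3, -1, 2, -2, 4, -2, 4, 4, 3, 1, 4, 0, 4, -1, -3, -3, 0, 0, -3, 2, 2]
```

```bash
cat >> h.py <<'E'
def plan(p,yaw):
    """yaw: bar direction (deg); jaw axis tool z should be perpendicular to it"""
    o=get_obs(); Rm=R.from_euler('xyz',o['orientation'],degrees=True).as_matrix()
    dl=Rm.T@(np.array(p)-o['tool_pos'])*100
    y=np.degrees(np.arctan2(Rm[1,1],Rm[0,1])); 
    s=(y-yaw+90)%180-90   # tool x down: +spin = cw from above
    print('tool x',Rm[:,0].round(3),'y',Rm[:,1].round(3),'z',Rm[:,2].round(3))
    print('shift cm',dl.round(2),'spin rad',np.radians(s).round(4),'clock',o['clock'],'J',o['joint_pos'].round(1),'F',o['force'].round(1))
E
python3 -c "
from h import *
plan([.504,-.192,.12],-13)"
```

```text
tool x [-0.001  0.001 -1.   ] y [-0.964 -0.267  0.   ] z [-0.267  0.964  0.001]
shift cm [ 10.62 -43.43  35.46] spin rad 0.4976 clock 0.1 J [-58.   20.6   0.6  -0.  -70.1 -16.5] F [0.8 0.4 0.6]
```

>>> move_arm:
  commands:
    - [[0,-2.7,2.2,0],[0,-2.7,2.2,0],[0,-2.7,2.2,0],[0,-2.7,2.2,0],[0,-2.7,2.2,0],[0,-2.7,2.2,0],[0,-2.7,2.2,0],[0,-2.7,2.2,0]]
  jaw: 6

```text
clock: 0.9
tool_pos: [0.342, -0.4216, 0.2263]
orientation: [23.6, 90.0, 129.1]
force: [0.5, -0.2, 0.6]
opening: 0.0599
```

>>> move_arm:
  commands:
    - [[0.5,-2.7,2.2,0],[0.5,-2.7,2.2,0],[0.5,-2.7,2.2,0],[0.5,-2.7,2.2,0],[0,0,0,0.14],[0,0,0,0.14],[0,0,0,0.14],[0,0,0,0.08]]

```text
clock: 1.7
tool_pos: [0.422, -0.309, 0.2062]
orientation: [74.5, 90.0, 151.0]
force: [0.9, 0.6, 0.2]
opening: 0.06
```

```bash
python3 -c "
from h import *
plan([.504,-.192,.12],-13)
save('wrist','w1')"
```

```text
tool x [-0.001  0.    -1.   ] y [-0.973  0.232  0.001] z [0.232 0.973 0.   ]
shift cm [ 8.62 -5.27 13.28] spin rad -0.0073 clock 1.7 J [-14.7   7.1 -20.   -0.  -62.9 -88.7] F [0.9 0.6 0.2]
```

View pics/w1.png

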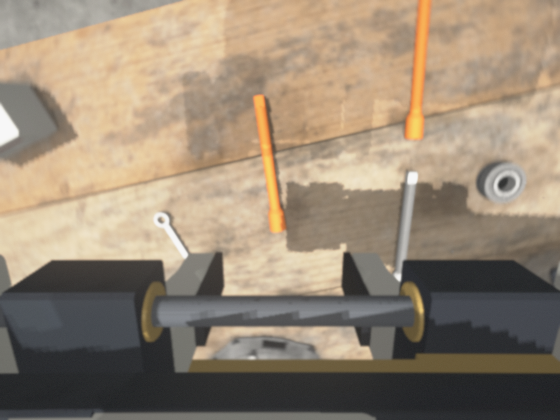

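The wrist view shows the steel bar with its square tail end at (411,173) and its head by the finger at about (400,277). I'll move above it.

>>> move_arm:
  commands:
    - [[0,-1.3,3.3,0],[0,-1.3,3.3,0],[0,-1.3,3.3,0],[0,-1.4,3.4,0],[0,0,0,0],[0,0,0,0]]

```text
clock: 2.35
tool_pos: [0.504, -0.1912, 0.2062]
orientation: [95.3, 90.0, 172.4]
force: [-0.5, -1.0, 0.0]
opening: 0.06
```

```bash
python3 -c "
from h import *
f=np.load('pics/w1.npz',allow_pickle=True);c,T=Tcam('wrist',f['o'].item())
print(at_z(c,T,411.5,173,.009),at_z(c,T,404,240,.009))
save('wrist','w2')
plan([.504,-.192,.12],-13)
"
```

```text
[ 0.44049807 -0.17395649  0.009     ] [ 0.51362778 -0.19146754  0.009     ]
tool x [-0.001  0.    -1.   ] y [-0.974  0.226  0.001] z [ 0.226  0.974 -0.   ]
shift cm [ 8.62 -0.05 -0.01] spin rad -0.0006 clock 2.4 J [   0.     8.6  -18.2   -0.   -63.2 -103. ] F [-0.5 -0.3 -0.7]
```

View pics/w2.png

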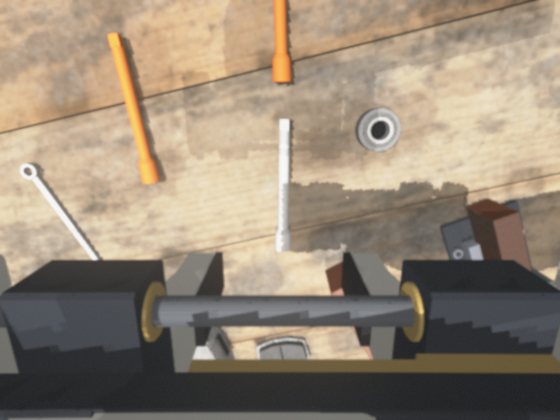

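The bar is between the fingers, its tail at (284.5,120) and its head end at (282,250). It is nearly parallel to the fingers' plane normal.

```bash
python3 -c "
from h import *
f=np.load('pics/w2.npz',allow_pickle=True);c,T=Tcam('wrist',f['o'].item())
a=at_z(c,T,284.5,120,.009);b=at_z(c,T,282,250,.014);b2=at_z(c,T,283,235,.018)
print(a,b,b2,np.degrees(np.arctan2(*(b-a)[1::-1])),np.linalg.norm((b-a)[:2]))
u=a-b;u[2]=0;u/=np.linalg.norm(u);g=b+u*.075;g[2]=.003;print(g)
plan(g,-13)
"
```

```text
[ 0.43924546 -0.17339072  0.009     ] [ 0.57383443 -0.20705425  0.014     ] [ 0.55532325 -0.20167022  0.018     ] -14.042769014581072 0.13873508497944825
[ 0.50107582 -0.18885579  0.003     ]
tool x [-0.001  0.    -1.   ] y [-0.974  0.226  0.001] z [ 0.226  0.974 -0.   ]
shift cm [20.32  0.3   0.23] spin rad -0.0006 clock 2.4 J [   0.     8.6  -18.2   -0.   -63.2 -103. ] F [-0.5 -0.3 -0.7]
```

>>> move_arm:
  commands:
    - [[3,0.2,0.1,0.01],[3,0,0,0],[3,0,0,0],[3,0,0,0],[3,0,0,0],[2.5,0,0,0],[1.5,0,0,0],[1,0,0,0]]
  jaw: 4

```text
clock: 3.2
tool_pos: [0.5009, -0.1914, 0.0053]
orientation: [102.5, 89.9, 178.8]
force: [0.3, -0.0, 0.7]
opening: 0.0399
```

>>> move_arm:
  commands:
    - [[0.1,0,0,0],[0.1,0,0,0],[0,0,0,0]]

```text
clock: 3.5
tool_pos: [0.5028, -0.1907, 0.0054]
orientation: [-80.6, 89.9, -4.3]
force: [1.2, -0.4, 0.5]
opening: 0.04
```

>>> move_arm:
  commands:
    - [[0,0,0,0],[0,0,0,0],[0,0,0,0],[0,0,0,0],[0,0,0,0],[0,0,0,0]]
  jaw: 0.5

```text
clock: 4.1
tool_pos: [0.5025, -0.1903, 0.0049]
orientation: [-77.8, 90.0, -1.5]
force: [-1.5, 2.9, 5.5]
opening: 0.0175
```

>>> move_arm:
  commands:
    - [[-0.5,0,0,0],[-1.5,0,0,0],[-2,0,0,0],[-2,0,0,0],[-2,0,0,0],[0,0,0,0],[0,0,0,0],[0,0,0,0]]

```text
clock: 4.9
tool_pos: [0.5013, -0.1903, 0.0835]
orientation: [93.6, 89.9, 169.8]
force: [0.5, 0.4, -2.9]
opening: 0.0177
```

```bash
python3 -c "
from h import *
save('wrist','w3')
plan([.44,-.011,.0835],8.2)
"
```

```text
tool x [-0.002  0.    -1.   ] y [-0.971  0.237  0.002] z [ 0.237  0.971 -0.   ]
shift cm [1.000e-02 1.021e+01 1.597e+01] spin rad -0.3826 clock 4.95 J [   0.2   15.7  -27.3   -0.   -47.1 -103.9] F [-0.1  0.2 -1.6]
```

View pics/w3.png

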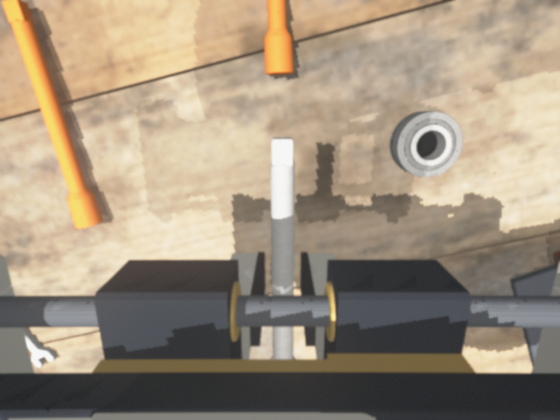

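The bar is held straight along the tool's y axis, tail at (282,140). I'll swing it into line with the jig, short of the block.

```bash
python3 -c "
from h import *
f=np.load('pics/w3.npz',allow_pickle=True);o=f['o'].item();c,T=Tcam('wrist',o)
for z in(.0835,.0875):
  t=at_z(c,T,282,140,z); Rm=R.from_euler('xyz',o['orientation'],degrees=True).as_matrix()
  print('tail in tool cm',Rm.T@(t-o['tool_pos'])*100)
plan([.46,-.0083,.0835],8.2)
"
```

```text
tail in tool cm [0.01240984 6.57609997 0.03180598]
tail in tool cm [-0.38751988  6.61350932  0.03188322]
tool x [-0.002  0.    -1.   ] y [-0.971  0.237  0.002] z [ 0.237  0.971 -0.   ]
shift cm [1.000e-02 8.330e+00 1.671e+01] spin rad -0.3826 clock 4.95 J [   0.2   15.7  -27.3   -0.   -47.1 -103.9] F [-0.1  0.2 -1.6]
```

>>> move_arm:
  commands:
    - [[0,1.7,3.3,0],[0,1.7,3.3,0],[0,1.7,3.3,0],[0,1.7,3.3,0],[0,1.5,3.5,0],[0,0,0,-0.13],[0,0,0,-0.13],[0,0,0,-0.12]]

```text
clock: 5.75
tool_pos: [0.4606, -0.0081, 0.0838]
orientation: [102.1, 89.9, -159.5]
force: [-0.1, 0.1, -2.6]
opening: 0.0178
```

>>> move_arm:
  commands:
    - [[1.5,0,0,0],[1.5,0,0,0],[1.2,0,0,0],[1,0,0,0],[0,0,0,0],[0,0,0,0]]

```text
clock: 6.35
tool_pos: [0.461, -0.0086, 0.0323]
orientation: [111.1, 89.9, -150.9]
force: [0.8, -0.2, -1.4]
opening: 0.0178
```

```bash
python3 -c "
from h import *
plan([.46,-.0083,.031],8.2)
a,_=save('top','t2'); b,_=save('side','s2')
r=lambda x:cv2.resize(x[...,::-1],None,fx=4,fy=4,interpolation=cv2.INTER_CUBIC)
m=np.hstack([r(a[95:245,190:290]),r(b[130:280,250:350])]);cv2.imwrite('pics/c2.png',m)
"
```

```text
tool x [-0.001 -0.001 -1.   ] y [-0.99  -0.14   0.001] z [-0.14  0.99 -0.  ]
shift cm [0.13 0.1  0.05] spin rad -0.0022 clock 6.35 J [  23.5   13.8  -39.7    0.   -36.6 -105.4] F [ 0.8 -0.2 -1.4]
```

View pics/c2.png

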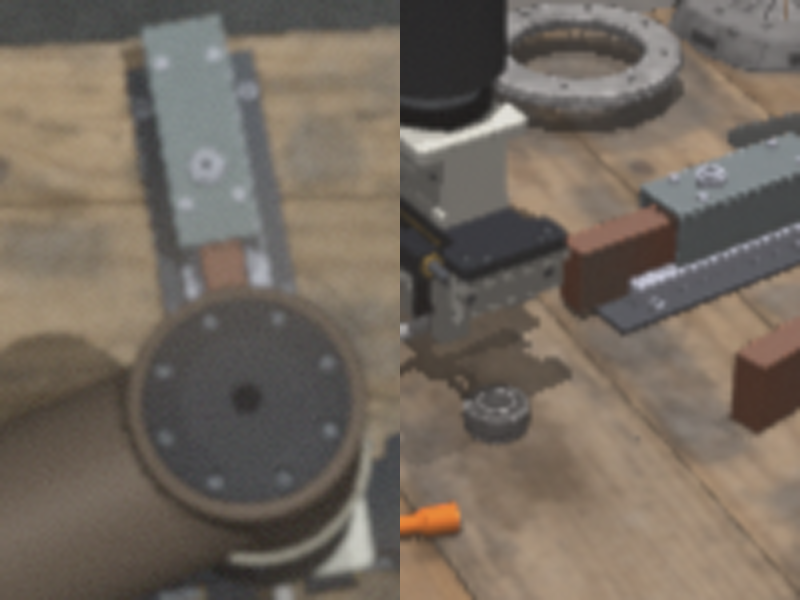

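The side view confirms the gripper and bar lined up with the block's near face, but the bar head is hidden behind the gripper. By calculation the gap is about 37 mm. I'll advance, quickly at first and then slowly.

>>> move_arm:
  commands:
    - [[0,-0.6,0,0],[0,-0.6,0,0],[0,-0.6,0,0],[0,-0.5,0,0],[0,-0.3,0,0],[0,0,0,0]]

```text
clock: 7.05
tool_pos: [0.4873, -0.0048, 0.0325]
orientation: [-151.5, 90.0, -53.4]
force: [0.1, -0.1, -2.6]
opening: 0.0175
```

>>> move_arm:
  commands:
    - [[0,-0.15,0,0],[0,-0.15,0,0],[0,-0.15,0,0],[0,-0.15,0,0],[0,-0.15,0,0],[0,-0.15,0,0],[0,-0.15,0,0],[0,-0.15,0,0]]

```text
clock: 7.85
tool_pos: [0.4983, -0.0034, 0.0324]
orientation: [96.3, 89.9, -165.7]
force: [-1.9, 0.1, -0.7]
opening: 0.0176
```

>>> move_arm:
  commands:
    - [[0,-0.1,0,0],[0,-0.1,0,0],[0,-0.1,0,0],[0,-0.1,0,0],[0,-0.1,0,0],[0,-0.1,0,0],[0,-0.1,0,0],[0,-0.1,0,0]]

```text
clock: 8.65
tool_pos: [0.5068, -0.0021, 0.0325]
orientation: [111.2, 90.0, -150.8]
force: [-1.2, 0.4, -1.7]
opening: 0.0173
```

>>> move_arm:
  commands:
    - [[0,-0.1,0,0],[0,-0.1,0,0],[0,-0.1,0,0],[0,-0.1,0,0],[0,-0.1,0,0],[0,-0.1,0,0],[0,-0.1,0,0],[0,-0.1,0,0]]

```text
clock: 9.45
tool_pos: [0.5147, -0.0009, 0.0326]
orientation: [-125.0, 90.0, -26.9]
force: [-0.6, -0.0, -2.6]
opening: 0.0173
```

```bash
python3 -c "
from h import *
plan([.5,-.0083,.031],8.2)
b,_=save('side','s3')
x=cv2.resize(b[150:270,260:400][...,::-1],None,fx=5,fy=5,interpolation=cv2.INTER_CUBIC);cv2.imwrite('pics/c3.png',x)
"
```

```text
tool x [ 0. -0. -1.] y [-0.99 -0.14 -0.  ] z [-0.14  0.99 -0.  ]
shift cm [ 0.16  1.56 -0.52] spin rad -0.0023 clock 9.45 J [  21.8   18.   -33.     0.   -39.  -103.7] F [-0.6 -0.  -2.6]
```

View pics/c3.png

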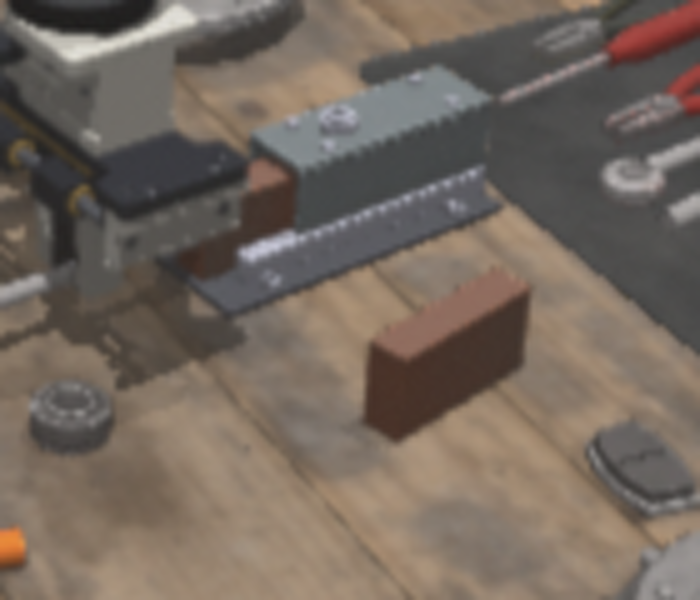

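The crop shows the block's near end now around (215,255), hidden behind the gripper and partly in under the cover. The bar is pushing it with a small drag of 1–2 N. I'll continue slowly and watch the force.

>>> move_arm:
  commands:
    - [[0,-0.1,0,0],[0,-0.1,0,0],[0,-0.1,0,0],[0,-0.1,0,0],[0,-0.1,0,0],[0,-0.1,0,0],[0,-0.1,0,0]]

```text
clock: 10.2
tool_pos: [0.5216, 0.0001, 0.0326]
orientation: [-1.7, 90.0, 96.4]
force: [-0.8, -0.4, -2.6]
opening: 0.0179
```

>>> move_arm:
  commands:
    - [[0,-0.05,0,0],[0,-0.05,0,0],[0,-0.05,0,0],[0,-0.05,0,0],[0,-0.05,0,0],[0,-0.05,0,0],[0,-0.05,0,0]]

```text
clock: 10.9
tool_pos: [0.5251, 0.0005, 0.0326]
orientation: [-37.4, 90.0, 60.7]
force: [-1.3, 0.3, -2.0]
opening: 0.0178
```

>>> move_arm:
  commands:
    - [[0,-0.05,0,0],[0,-0.05,0,0],[0,-0.05,0,0],[0,-0.05,0,0]]

```text
clock: 11.3
tool_pos: [0.527, 0.0008, 0.0326]
orientation: [150.8, 90.0, -111.1]
force: [-1.1, -0.8, -0.8]
opening: 0.0176
```

>>> move_arm:
  commands:
    - [[0,-0.05,0,0],[0,-0.05,0,0],[0,-0.05,0,0],[0,-0.05,0,0]]

```text
clock: 11.7
tool_pos: [0.529, 0.0011, 0.0325]
orientation: [111.9, 90.0, -150.0]
force: [-1.5, -0.5, -2.0]
opening: 0.018
```

>>> move_arm:
  commands:
    - [[0,-0.05,0,0],[0,-0.05,0,0],[0,-0.05,0,0],[0,-0.05,0,0]]

```text
clock: 12.1
tool_pos: [0.531, 0.0014, 0.0326]
orientation: [-11.8, 90.0, 86.3]
force: [-1.5, 0.4, -2.9]
opening: 0.0177
```

>>> move_arm:
  commands:
    - [[0,-0.05,0,0],[0,-0.05,0,0],[0,-0.05,0,0],[0,-0.05,0,0]]

```text
clock: 12.5
tool_pos: [0.533, 0.0017, 0.0326]
orientation: [123.2, 90.0, -138.8]
force: [-1.9, 0.1, -1.9]
opening: 0.0174
```

>>> move_arm:
  commands:
    - [[0,-0.05,0,0],[0,-0.05,0,0],[0,-0.05,0,0],[0,-0.05,0,0]]

```text
clock: 12.9
tool_pos: [0.535, 0.0019, 0.0326]
orientation: [129.1, 90.0, -132.8]
force: [-1.1, -0.2, -2.2]
opening: 0.0178
```

>>> move_arm:
  commands:
    - [[0,-0.05,0,0],[0,-0.05,0,0],[0,-0.05,0,0],[0,-0.05,0,0]]

```text
clock: 13.3
tool_pos: [0.5369, 0.0022, 0.0325]
orientation: [81.4, 90.0, 179.5]
force: [-1.2, -0.4, -2.8]
opening: 0.0179
```

>>> move_arm:
  commands:
    - [[0,-0.05,0,0],[0,-0.05,0,0],[0,-0.05,0,0],[0,-0.05,0,0]]

```text
clock: 13.7
tool_pos: [0.5389, 0.0025, 0.0326]
orientation: [97.2, 90.0, -164.8]
force: [-0.4, -1.1, -2.0]
opening: 0.0176
```

>>> move_arm:
  commands:
    - [[0,-0.05,0,0],[0,-0.05,0,0],[0,-0.05,0,0],[0,-0.05,0,0]]

```text
clock: 14.1
tool_pos: [0.5392, 0.0023, 0.0322]
orientation: [94.6, 89.8, -167.3]
force: [-7.8, -0.8, 1.7]
opening: 0.0177
```

The force jumped to about 7.8 N while the TCP nearly stopped. I'll hold to check that it stays.

>>> move_arm:
  commands:
    - [[0,0,0,0],[0,0,0,0],[0,0,0,0]]

```text
clock: 14.4
tool_pos: [0.5392, 0.0024, 0.0322]
orientation: [94.6, 89.8, -167.4]
force: [-7.3, 0.4, 1.2]
opening: 0.0176
```

The force holds at about 7.5 N. I'll back off along the axis and check by camera that the block really is home and the bar hasn't just caught on a rail.

>>> move_arm:
  commands:
    - [[0,0.1,0,0],[0,0.3,0,0],[0,1,0,0],[0,2,0,0],[0,2.5,0,0],[0,2.5,0,0],[0,1,0,0],[0,0,0,0]]

```text
clock: 15.2
tool_pos: [0.4467, -0.0106, 0.033]
orientation: [-68.4, 89.9, 29.6]
force: [0.5, 0.4, -2.3]
opening: 0.0174
```

```bash
python3 -c "
from h import *
plan([.46,-.01,.0325],8.2)
a,_=save('top','t4'); b,_=save('side','s4')
r=lambda x,f:cv2.resize(x[...,::-1],None,fx=f,fy=f,interpolation=cv2.INTER_CUBIC)
cv2.imwrite('pics/c4.png',np.hstack([r(a[130:230,210:290],5),r(b[170:245,290:350],500/75)]))
"
```

```text
tool x [ 0.001  0.    -1.   ] y [-0.99  -0.141 -0.001] z [-0.141  0.99   0.   ]
shift cm [ 0.05 -1.32 -0.13] spin rad -0.0021 clock 15.2 J [  24.1   12.6  -41.4   -0.   -36.  -106. ] F [ 0.5  0.4 -2.3]
```

View pics/c4.png

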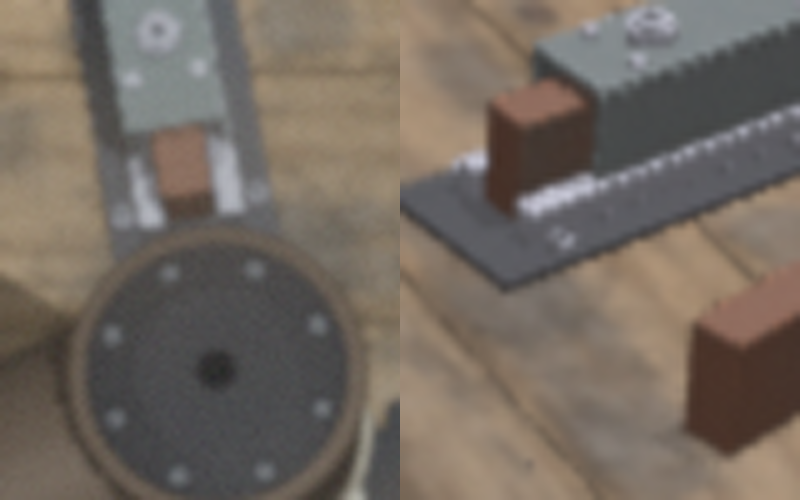

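```bash
python3 -c "
from h import *
c,T=Tcam('top')
J=lambda p:((p[0]-.585)*.9898+(p[1]-.0097)*.1426,-(p[0]-.585)*.1426+(p[1]-.0097)*.9898)
for n,x,y,z in(('top edge',187,195,.056),('bottom edge',187,216,.006),('rail end L',148,226,.022),('rail R',232,213,.022),('mouth roof',172,131,.068)):
  p=at_z(c,T,210+(x-2)/5,130+(y-2)/5,z);print(n,p.round(4),np.round(J(p),4))
c,T=Tcam('side')
for n,x,y,z in(('s top near',487,103,.056),('s top near R',527,126,.056),('s bottom R',518,214,.006)):
  p=at_z(c,T,290+(x-400-3)/6.667,170+(y-3)/6.667,z);print(n,p.round(4),np.round(J(p),4))
"
```

```text
top edge [0.6136 0.0129 0.056 ] [ 0.0288 -0.0009]
bottom edge [0.6159 0.0151 0.006 ] [0.0313 0.001 ]
rail end L [0.6072 0.0338 0.022 ] [0.0254 0.0207]
rail R [ 0.6128 -0.0078  0.022 ] [ 0.025  -0.0213]
mouth roof [0.6423 0.019  0.068 ] [0.058  0.0011]
s top near [0.6098 0.0249 0.056 ] [0.0267 0.0115]
s top near R [0.6163 0.002  0.056 ] [ 0.0299 -0.0121]
s bottom R [0.6198 0.0119 0.006 ] [ 0.0347 -0.0028]
```

The block's near end is at jig x ≈ 29–30 mm, past the rail ends at 25 mm and matching the bar's head position at contact (28.6 mm). So it is home, with the stop near x ≈ 129 mm. The open bench here is clear of the jig by about 60 mm, so I'll lay the bar down.

>>> move_arm:
  commands:
    - [[0,0,1,0],[0,0,1,0],[1,0,0,0],[1,0,0,0],[0.4,0,0,0],[0.2,0,0,0],[0,0,0,0]]

```text
clock: 16.0
tool_pos: [0.4447, 0.0091, 0.006]
orientation: [109.9, 89.9, -152.1]
force: [0.6, -0.4, -2.0]
opening: 0.0174
```

>>> move_arm:
  commands:
    - [[0.05,0,0,0],[0.05,0,0,0],[0,0,0,0],[0,0,0,0]]

```text
clock: 16.4
tool_pos: [0.4451, 0.0094, 0.0057]
orientation: [-72.0, 90.0, 26.1]
force: [-0.2, 0.8, -1.5]
opening: 0.0179
```

>>> move_arm:
  commands:
    - [[0.05,0,0,0],[0.05,0,0,0],[0,0,0,0],[0,0,0,0]]

```text
clock: 16.8
tool_pos: [0.4451, 0.0094, 0.0049]
orientation: [-84.0, 90.0, 14.0]
force: [-1.6, 1.0, 5.2]
opening: 0.0175
```

The bar is touching the bench: the vertical force went from −2 to +5 N at the same height as the grasp. I'll release and lift.

>>> move_arm:
  commands:
    - [[0,0,0,0],[0,0,0,0],[0,0,0,0],[0,0,0,0]]
  jaw: 4

```text
clock: 17.2
tool_pos: [0.445, 0.0094, 0.0045]
orientation: [-79.7, 90.0, 18.3]
force: [0.0, 0.4, -0.1]
opening: 0.039
```

>>> move_arm:
  commands:
    - [[-0.5,0,0,0],[-2,0,0,0],[-3,0,0,0],[-3,0,0,0],[-3,0,0,0],[-3,0,0,0],[-3,0,0,0],[0,0,0,0]]

```text
clock: 18.0
tool_pos: [0.4472, 0.01, 0.1839]
orientation: [-80.2, 89.6, 17.9]
force: [0.7, -0.0, -0.3]
opening: 0.0396
```

>>> move_arm:
  commands:
    - [[0,0,-4,0],[0,0,-4,0],[0,0,-4,0],[0,0,-4,0],[0,0,-4,0],[0,0,-4,0],[0,0,0,0],[0,0,0,0]]

```text
clock: 18.8
tool_pos: [0.478, -0.229, 0.1789]
orientation: [67.4, 89.9, 165.3]
force: [-0.2, 0.2, 0.1]
opening: 0.04
```

```bash
python3 -c "
from h import *
a,_=save('top','t5'); print(get_obs()['clock'])
cv2.imwrite('pics/c5.png',cv2.resize(a[85:255,100:360][...,::-1],None,fx=3,fy=3,interpolation=cv2.INTER_CUBIC))
"
```

```text
18.85
```

View pics/c5.png

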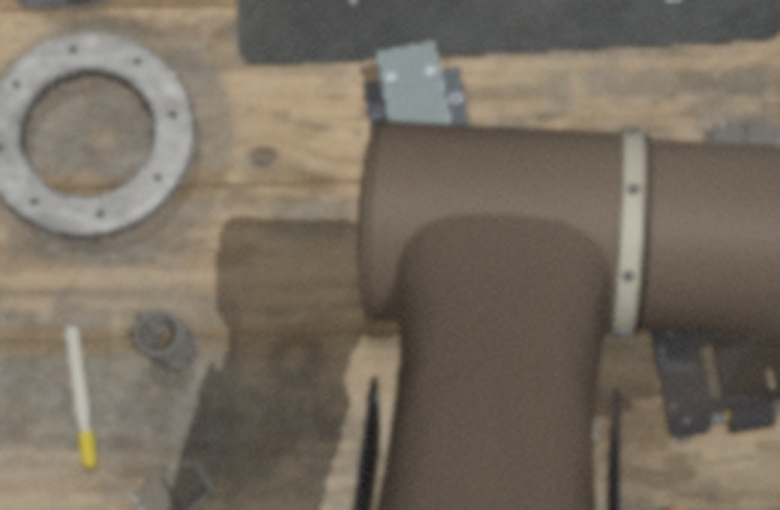

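The arm hides the work area in this view, so I'll move it farther aside and look again.

>>> move_arm:
  commands:
    - [[0,1.5,-4,0],[0,1.5,-4,0],[0,1.5,-4,0],[0,1.5,-4,0],[0,1.5,-4,0],[0,1.5,-4,0],[0,1.5,-4,0],[0,1.5,-4,0]]

```text
clock: 19.65
tool_pos: [0.4053, -0.562, 0.1799]
orientation: [-92.1, 90.0, 6.1]
force: [1.5, 0.2, -0.4]
opening: 0.0398
```

```bash
python3 -c "
from h import *
a,_=save('top','t6'); print(get_obs()['clock'],get_obs()['tool_pos'])
cv2.imwrite('pics/c6.png',cv2.resize(a[85:255,180:380][...,::-1],None,fx=4,fy=4,interpolation=cv2.INTER_CUBIC)[:600])
"
```

```text
19.7 [ 0.40339616 -0.56723975  0.17906237]
```

View pics/c6.png

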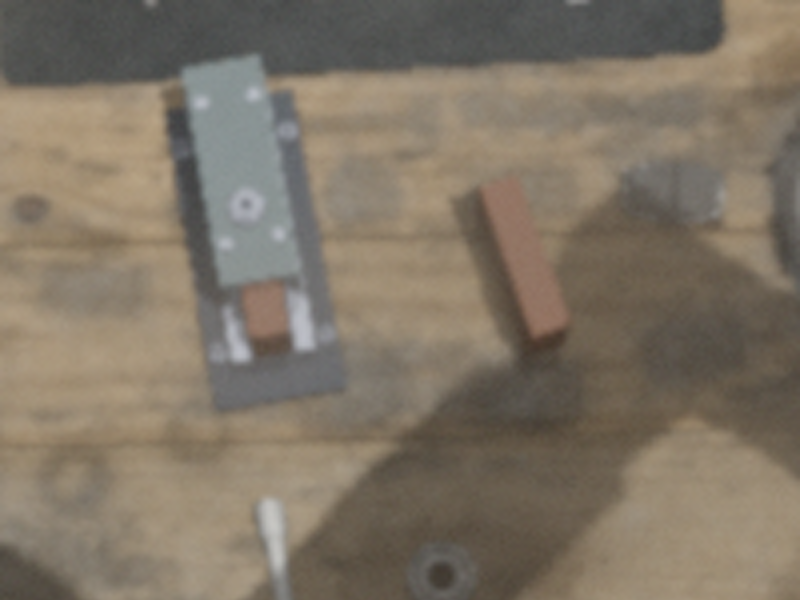

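The final view shows the block at (267,315) in the jig, unchanged. The bar lies on the bench with its head at (270,500), well clear of the jig's near edge at y ≈ 400. The spare block and bearing are in place.

```bash
python3 -c "
from h import *
print(close_job())"
```

```text
the job is handed in; nothing more can be done
None
```

The block is home against the hidden stop, the bar is back on the bench, and the job is handed in. It took about 20 s of the 64 s; the hand-in gave no verdict.

- **Pushing the block home:** I gripped the bar near its middle, lined it up with the jig and pushed the block in. It slid with about 1–2 N. Then the force rose to 7–8 N, the arm all but stopped, and the force stayed while I held still. That is inside the 6–12 N "home" range and below the 16 N at which the stop gives way.
- **Check that it was the stop:** With the bar backed off, the cameras put the block's near end at about 27–35 mm along the jig, most likely 29–30. That is past the rail ends at 25 mm and agrees with the bar's head at contact, 28.6 mm. It puts the stop near 129 mm.
- **Laying the bar down:** I lowered it about 60 mm clear of the jig until I felt the bench, then opened the gripper and moved the arm away.
- **Last picture:** The block had not moved, the bar's head was well clear of the jig, and the spare block, bearing and pad were in place.

I could not see the stop itself, so its position is inferred from the force. The last picture cut off the bar's tail, so that it lies flat rests on the touch-down height and force. The spring and marker were last seen one picture earlier, where they looked undisturbed. I did not check the spanner at the end.

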